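Fit a spare transmitter module and set the station's address switches

TASK

Take the spare transmitter module out of the grey tote and fit it in the empty middle bay of the white docking station, upright and fully down on its seat; lower it in, do not drop it. Set the station's five toggle switches, counted from the left as seen from the robot, to on, off, on, on, off (on: lever leaning away from the robot, towards the modules; off: leaning back towards the robot). Leave the bottle, the pipe spool and the blanking plug where they are.

Things in the scene. Friction and masses are not known exactly. Their poses are not given: they have to be found in the camera images.
- module: Spare transmitter module: grey plastic block, 60 mm long (its x), 28 wide (y), 46 high, 150 g, fits either way round. Origin: centre of its underside. Stands upright in the tote, long side across the compartment; tote walls 6 mm from its two ends, 14 mm above its top, so there fingers reach only its wide sides (28 mm grip). In the bay only the two ends are free (60 mm grip).
- dock: White docking station, fixed, flat deck 45 mm above the bench, x from -85 to +80 mm, 140 mm wide. Origin: on the bench, mid width; x runs from the switch side (near the robot) to the modules, y to the left. Three bays at x = +35, y = +41, 0, -41 mm; the outer two hold fixed modules like the spare, the middle one is empty. Switch row on the deck at x = -55 mm.
- bay (a point): Floor centre of the empty middle bay: the module's origin belongs here, long side along the dock's x (axes as dock). Pocket 65 x 33 mm, floor 30 mm above the bench, 15 below the deck. Beside it at y = +-20.5 mm stand guide walls 6 mm thick, 40 mm long, 82 mm above the bench: 6 mm above a seated module, whose ends stick out 10 mm beyond them.
- tote: Grey plastic tote, fixed, 159 (x) by 160 (y) by 60 mm high, walls 5 mm, floor 5 mm, with one divider across, as high as the walls: two compartments 72 mm (x) by 150 mm (y). Origin: centre of its underside. The module stands in the compartment at -x, nearer the robot, its underside 5 mm above the bench.
- switch1 (a joint): Toggle 1, leftmost (dock y = +40 mm, white dot beside it). Steel lever 22 mm long, 6 mm thick at the tip, hinged 47 mm above the bench at dock x = -55 mm. About +0.3 rad: on, leaning away from the robot to the modules; -0.3: off, leaning to the robot. Snap action: about 2 N at the tip to move it; past the middle (0) it jumps over by itself and stays.
- switch2 (a joint): Toggle 2, dock y = +20 mm; as switch 1. At the foot of each lever is a fixed steel collar 11 mm across (14 mm nut) that reaches 4 mm above the deck.
- switch3 (a joint): Toggle switch 3, dock y = 0; as switch 1.
- switch4 (a joint): Toggle switch 4, dock y = -20 mm; as switch 1.
- switch5 (a joint): Toggle 5, the rightmost, dock y = -40 mm; as switch 1. The levers stand 20 mm apart, 60 mm in front of the near end of a seated module.
- tip1 (a point): Top end of the lever of switch 1 (moves with it, 68 mm above the bench).
- tip2 (a point): Top end of the lever of switch 2.
- tip3 (a point): Top end of the lever of switch 3.
- tip4 (a point): Top end of the lever of switch 4.
- tip5 (a point): Top end of the lever of switch 5.
- bottle: Bystander: upright white capped bottle, 44 mm across, 95 mm high, loose on the bench beyond the work. Origin: centre of its underside.
- spool: Bystander: stainless pipe spool with a flange at both ends, 50 mm across, 60 mm high, standing loose on the bench beyond the work. Origin: centre of its underside.
- blank: Bystander: flat black blanking plug, 50 by 30 by 18 mm, loose in the tote's far compartment. Origin: centre of its underside.
There are look-alikes about, which are no part of the job. Several things have the shape of the module; the one meant has the colours described above. What is shaped like the dock but purple is not meant.

How it is judged:
By the outcome, as a careful person would: the job done as asked, in the order asked, and still so for the second after the job is handed in, with the robot touching nothing.
It also fails if it takes over 72 s, if anything falls off the work surface, if the arm or the gripper's body presses on something with over 40 N, if the wrist force passes 120 N, or if a joint passes its speed limit or range.

ROBOT

A 7-joint arm with a two-finger parallel gripper is mounted at the origin on the work surface. World frame = base frame: x ahead of the robot, y to its left, z up, the work surface at z = 0. Lengths are in m, angles in rad, forces in N, time in s.
With the tool pointing down it reaches from about 0.35 to 0.9 m from the base axis. Payload 8.1 kg.
Tool frame: the origin (TCP) lies midway between the tips of the shut fingers; the grasp point (between the pads) lies 19 mm behind it (arm.hold_point_z is the distance from the TCP to the grasp point, in m); z points along the fingers, y is the direction in which the jaws open and shut (so a half turn about z gives the same grasp; the last joint's range is limited). The gripper opens to 92 mm and grips with 3 to 60 N. Pads are 19 mm wide; open, the fingers measure 130 mm over their backs; the gripper's body (75 mm by 190 mm) begins 47 mm behind the grasp point.
Start: joints at [-1.246, 0.434, 0.025, 1.573, -0.012, 1.134, -0.075], TCP at [0.259, 0.569, 0.227] pointing down, gripper open.
Joint ranges: [-2.62, 2.62], [-0.44, 2.09], [-1.27, 1.32], [0.08, 2.57], [-1.32, 4.46], [0.12, 2], [-2.74, 2.74]. Speed limits (rad/s): [2.22, 2.22, 3.01, 3.01, 3.14, 3.14, 3.14].

INTERFACE

Orientations are given as a rotation vector (axis times angle).
In Python, from cell import arm gives the robot as it stands.
- The arm moves only by the shell command python3 -m pendant 'ROWS' [FORCE]. ROWS is JSON, a list of rows, each a list of 3 entries, a list of its own where there are three numbers: the shift along the tool's x, y, z in m, then the turn, a rotation vector about the tool's x, y, z in degrees, then the finger opening in m, from 0 to 0.0918. A call has 1 to 10 rows; each row shifts and turns the commanded pose from where the row before left it, along the tool's axes as they then stand; what a row does not reach is not made up. A row lasts 1/8 s, in which the tool goes at most 62.5 mm and 10.7 degrees, less where a joint would pass 70% of its speed; a pose out of reach is approached as far as the arm can. A call with a gripper value outside its range is refused whole. The fingers move at their own pace and stop on an object; FORCE is the grip in N (left out, the last holds). Time passes only in rows, so rows that do not move let the fingers close. It gives the time, the measured TCP pose, the force and the opening at its end, in the units of the state.
- arm.observe(): the state, without advancing time (a new reading comes with each control period).
- arm.get_image(name): name is "scene" or "top"; returns (picture, depth): 400x640x3 uint8, red, green, blue; 400x640 float32, m along the optical axis (not along the pixel's ray), 0 where there is no reading.
- arm.camera_params(name): a dict with "fovy" (degrees; the focal length in pixels is half the picture's height over the tangent of half this angle, whatever the lens; pixels are square), "cx", "cy" (the principal point, pixels), "rvec" (rotation vector, rad) and "tvec" (3), from world to camera coordinates, as OpenCV has them. Camera axes: x right, y down, z forward; pixel columns grow to the right and rows downward; lengths in m; the calibration is good to about 2 mm. A picture is of the moment at which its call begins. camera_params takes no time and is no camera call.
- arm.sign_off(): hands the job in, once; it reports no verdict.
Trained networks look in the newest picture that a camera, given by its name, has taken for a name from the list of things; names that differ only in an ending like _2 or _b are one class to them, and where a whole thing is asked for, a point or a joint stands for the part that bears it (a point fixed in the world has none). Each returns a list of dicts, best first, with "conf" (0 to 1); they miss things now and then, are a little off and sometimes report something else, mostly with a low value. They report only what shows in the picture. A call takes as long as a camera call. They do not tell look-alikes from the thing itself.
- arm.look_for(camera, label): "rect" ([centre column, centre row, width, height] in pixels, round what is visible of it).
- arm.masks_of(camera, label): "pixels" (400x640 bool, what is visible of it) and "rect" ([centre column, centre row, width, height] in pixels, round what is visible of it).
The state is a dict: "clock": time; "joints": joint angles; "dq": joint speeds; "joint_efforts": joint torques, N m; "position": TCP position; "ee_rot": TCP orientation; "force": force on the tool from outside, world axes, zero at the start; "ft_torque": the same for the moment, N m; "width": opening from 0.0 (shut) to 1.0 (fully open).
Only numpy, scipy, OpenCV 4.12 (cv2) and the standard library are available. Lean on these libraries where they do the work, as an engineer would, in place of code of your own. Each camera call takes 0.05 s, during which the arm holds its last target.

## Working session

There is one attempt and no reset: what is moved stays moved. The work goes in short steps, Python scripts to look and compute and a shell command to move; the robot and the scene stay as the last step left them, time stands still between calls to the robot, and variables do not carry over. Pictures are saved under pics/ and viewed, and the job is handed in when it is done.

```bash
ls -la; mkdir -p pics; cat > h.py <<'E'
import numpy as np, cv2
from cell import arm
def cam(n):
    p=arm.camera_params(n); f=200/np.tan(np.radians(p['fovy'])/2)
    R,_=cv2.Rodrigues(np.array(p['rvec'],float)); return f,p['cx'],p['cy'],R,np.array(p['tvec'],float)
def w2p(n,P):
    f,cx,cy,R,t=cam(n); c=np.atleast_2d(P)@R.T+t
    return np.c_[f*c[:,0]/c[:,2]+cx,f*c[:,1]/c[:,2]+cy]
def cloud(n,d):
    f,cx,cy,R,t=cam(n); v,u=np.mgrid[:400,:640]
    c=np.stack([(u-cx)/f*d,(v-cy)/f*d,d],-1); return (c-t)@R
def ray(n,u,v,z):
    f,cx,cy,R,t=cam(n); o=-R.T@t; r=R.T@np.array([(u-cx)/f,(v-cy)/f,1]); return o+r*(z-o[2])/r[2]
E
python3 - <<'E'
from h import *
for n in('scene','top'):
    im,d=arm.get_image(n); cv2.imwrite(f'pics/{n}0.png',im[:,:,::-1]); np.savez(f'{n}0.npz',im=im,d=d); print(n,arm.camera_params(n), d.shape)
print(arm.observe(), arm.hold_point_z)
E
```

```text
total 12
drwxr-xr-x  3 agent agent 4096 Dec  7 15:46 .
drwxr-xr-x 23 root  root  4096 Dec  7 15:46 ..
drwxr-xr-x  2 agent agent 4096 Dec  7 15:46 pics
scene {'fovy': 42.131624246216155, 'cx': 319.30685651998317, 'cy': 200.051295776547, 'rvec': array([ 1.79028688,  1.33088986, -0.75988701]), 'tvec': array([-0.09291818, -0.21466049,  1.74241294])} (400, 640)
top {'fovy': 44.53142961433335, 'cx': 313.2920331662456, 'cy': 206.21218164399733, 'rvec': array([ 2.14278292, -2.125806  ,  0.20183803]), 'tvec': array([-0.07180805,  0.54463065,  1.04392061])} (400, 640)
{'clock': 0.1, 'joints': array([-1.24557772,  0.43515703,  0.02496634,  1.57397223, -0.01160761,
        1.13397542, -0.07507879]), 'dq': array([-0.00180674, -0.00171685,  0.00049073, -0.00140727,  0.00010084,
       -0.00063919,  0.0005224 ]), 'joint_efforts': array([ 3.89278415e-03, -6.69123244e+01,  9.88624692e-01, -3.15149617e+01,
       -6.04766398e-02,  3.73144343e-02,  7.06794231e-05]), 'position': array([0.2591648 , 0.56825806, 0.22603414]), 'ee_rot': array([-6.66933356e-01, -3.06980307e+00,  2.12920236e-03]), 'force': array([ 0.28460074, -0.42709873,  0.62523467]), 'ft_torque': array([0.03983861, 0.02494501, 0.00975275]), 'width': 0.9982218818085109} 0.0188
```

View pics/scene0.png

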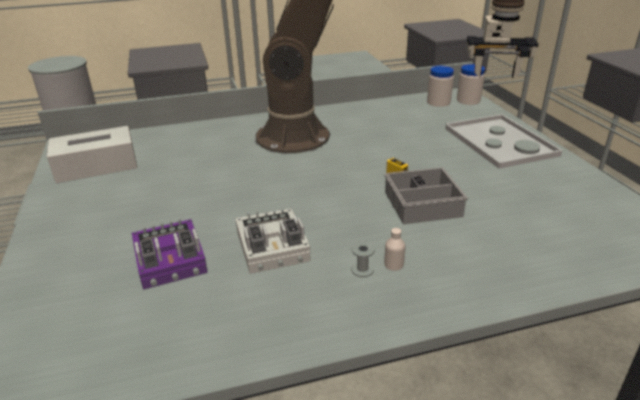

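View pics/top0.png

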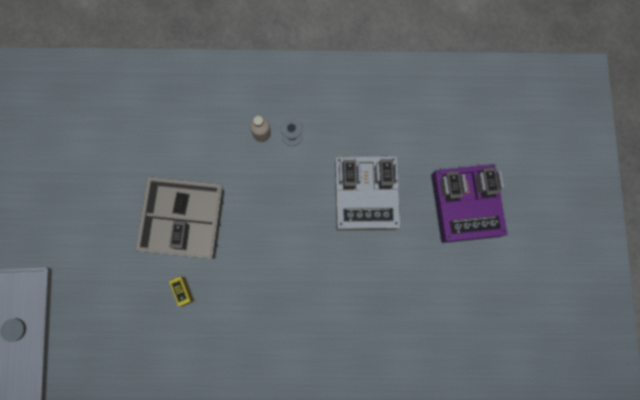

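```bash
python3 - <<'E'
from h import *
for l in ['module','dock','tote','switch1']:
    for n in ('top','scene'):
        for r in arm.masks_of(n,l): print(l,n,round(r['conf'],2),np.round(r['rect']),r['pixels'].sum())
    
E
```

```text
module top 0.72 [180. 236.  22.  27.] 477
module top 0.67 [182. 292.  28.  28.] 479
module scene 0.6 [419. 182.  15.  10.] 166
module scene 0.56 [399. 167.  24.  14.] 266
dock top 0.78 [367. 194.  68.  79.] 4742
dock top 0.73 [468. 202.  76.  83.] 4981
dock top 0.72 [179. 235.  22.  26.] 464
dock scene 0.62 [169. 255.  73.  75.] 3845
dock scene 0.57 [273. 244.  73.  65.] 3656
tote top 0.8 [180. 220.  90.  81.] 5172
tote top 0.56 [180. 236.  25.  29.] 473
tote scene 0.72 [426. 198.  79.  52.] 3398
```

```bash
python3 - <<'E'
from h import *
z=np.load('top0.npz'); im=z['im']; d=z['d']
a=cv2.resize(im[140:250,320:420],None,fx=5,fy=5,interpolation=cv2.INTER_CUBIC)
cv2.imwrite('pics/topdock.png',a[:,:,::-1])
a=cv2.resize(im[165:270,130:235],None,fx=5,fy=5,interpolation=cv2.INTER_CUBIC)
cv2.imwrite('pics/toptote.png',a[:,:,::-1])
s=np.load('scene0.npz')['im']
a=cv2.resize(s[200:280,225:320],None,fx=6,fy=6,interpolation=cv2.INTER_CUBIC)
cv2.imwrite('pics/scdock.png',a[:,:,::-1])
C=cloud('top',d)
print('bench z',np.median(C[300:380,300:500,2]))
for n,(u,v) in dict(dockdeck=(366,200),pocket=(367,175),leftmod=(350,172),toteflr=(160,230),mod=(180,233),white=(345,220)).items(): print(n,C[v,u].round(4))
C2=cloud('scene',np.load('scene0.npz')['d']); print(C2[300,300],C2[235,270])
# deck pixels
m=(abs(C[...,2]-.045)<.006); m[:, :325]=0; m[:,410:]=0;m[:140]=0;m[250:]=0
pts=C[m][:,:2].astype(np.float32); r=cv2.minAreaRect(pts); print('deck',len(pts),r)
m=(abs(C[...,2]-.060)<.006); m[:,:130]=0;m[:,235:]=0;m[:165]=0;m[270:]=0
pts=C[m][:,:2].astype(np.float32); r=cv2.minAreaRect(pts); print('tote',len(pts),r)
E
```

```text
bench z 0.0004353819983620912
dockdeck [ 0.5613 -0.1863  0.044 ]
pocket [ 0.622  -0.1906  0.0329]
leftmod [ 0.6176 -0.1477  0.0771]
toteflr [0.4934 0.282  0.0115]
mod [0.482  0.2254 0.0525]
white [ 0.5148 -0.1384  0.0474]
[ 7.77511510e-01 -1.69644281e-01 -4.94946482e-04] [ 0.58522129 -0.19070236  0.03636479]
deck 2858 ((0.5799919366836548, -0.1894657164812088), (0.16513143479824066, 0.14079280197620392), 1.112280249595642)
tote 1301 ((0.5166335105895996, 0.22745579481124878), (0.1678774654865265, 0.16665145754814148), 84.57962036132812)
```

View pics/topdock.png

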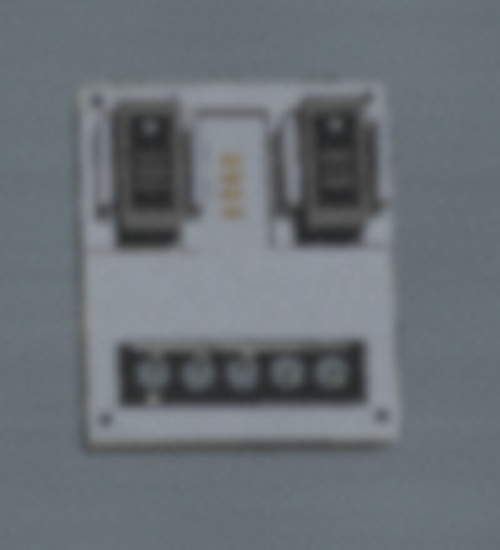

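View pics/toptote.png

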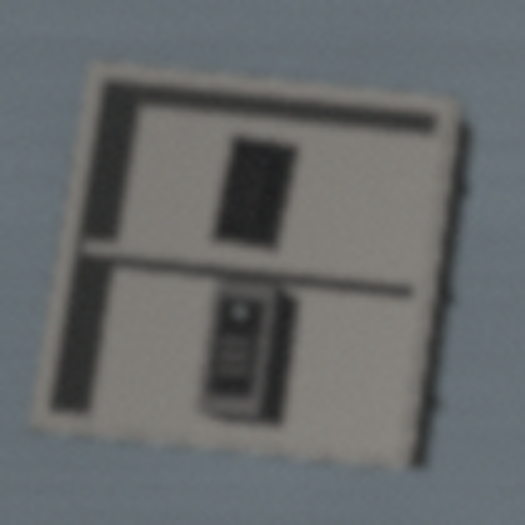

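View pics/scdock.png

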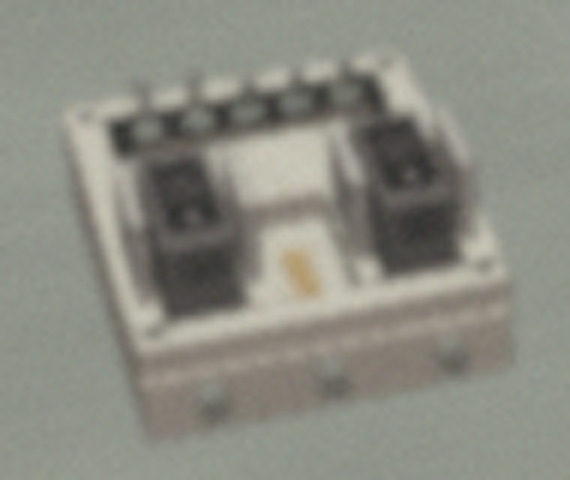

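```bash
cat > fit.py <<'E'
from h import *
from scipy.optimize import least_squares
def rectfit(pts,L,W,guess):
    # fit known-size rectangle to a blob of points: match by maximising overlap w/ soft inside; use area-balanced boundary
    hull=cv2.convexHull(pts.astype(np.float32))[:,0]
    r=cv2.minAreaRect(hull); return r
E
python3 - <<'E'
from h import *
s=np.load('scene0.npz'); t=np.load('top0.npz')
C=cloud('top',t['d']); C2=cloud('scene',s['d'])
# deck from scene
for nm,C_ in(('top',C),('scene',C2)):
    X=C_.reshape(-1,3)
    m=(abs(X[:,2]-.045)<.004)&(abs(X[:,0]-.58)<.12)&(abs(X[:,1]+.19)<.1)
    P=X[m][:,:2]; r=cv2.minAreaRect(P.astype(np.float32)); print(nm,m.sum(),r)
    for k,z in dict(modtops=.076,walls=.082).items():
        m=(abs(X[:,2]-z)<.006)&(abs(X[:,0]-.61)<.06)&(abs(X[:,1]+.19)<.08)
        for sgn in(1,-1):
            q=X[m&((X[:,1]+.19)*sgn>0)]; print(k,sgn,len(q),q.mean(0).round(4),cv2.minAreaRect(q[:,:2].astype(np.float32)))
    m=(X[:,2]>.035)&(X[:,2]<.057)&(abs(X[:,0]-.485)<.034)&(abs(X[:,1]-.227)<.05)
    q=X[m]; print('module',len(q),q.mean(0).round(4),cv2.minAreaRect(q[q[:,2]>.046][:,:2].astype(np.float32)))
    # tips
    m=(X[:,2]>.055)&(X[:,2]<.08)&(abs(X[:,0]-.5275)<.02)&(abs(X[:,1]+.19)<.07)
    q=X[m]; print('tips',len(q)); 
    for i in range(5):
        y0=-.19+.04-.02*i; qq=q[abs(q[:,1]-y0)<.01]
        if len(qq): print(i+1,len(qq),qq.mean(0).round(4),qq[qq[:,2].argmax()].round(4))
for l in('tip1','switch1'):
  for n in('top','scene'):
    for r in arm.masks_of(n,l):
        v,u=np.nonzero(r['pixels']); print(l,n,round(r['conf'],2),np.round(r['rect'],1),u.mean().round(1),v.mean().round(1))
E
```

```text
top 2658 ((0.5799736976623535, -0.18921390175819397), (0.16489660739898682, 0.14045047760009766), 0.9311279654502869)
modtops 1 397 [ 0.6154 -0.1471  0.077 ] ((0.6162975430488586, -0.14661389589309692), (0.0594945102930069, 0.04564136266708374), 1.7885662317276)
modtops -1 421 [ 0.6172 -0.2291  0.0767] ((0.6186051964759827, -0.22910532355308533), (0.062267858535051346, 0.04702433571219444), 3.2779974937438965)
walls 1 298 [ 0.6154 -0.1474  0.0794] ((0.6166254281997681, -0.14718057215213776), (0.05721927061676979, 0.044488441199064255), 0.16136208176612854)
walls -1 323 [ 0.6178 -0.2292  0.0793] ((0.6185289621353149, -0.2292308658361435), (0.05952860042452812, 0.04732370376586914), 1.451133370399475)
module 491 [0.4877 0.2275 0.0506] ((0.4845350682735443, 0.22495800256729126), (0.09304404258728027, 0.06745948642492294), 89.12322235107422)
tips 46
1 11 [ 0.5306 -0.1497  0.0653] [ 0.5333 -0.1498  0.072 ]
2 11 [ 0.5316 -0.17    0.0652] [ 0.5315 -0.1695  0.0711]
3 11 [ 0.5318 -0.1898  0.0651] [ 0.5319 -0.1916  0.0699]
4 6 [ 0.5234 -0.21    0.0659] [ 0.5211 -0.2091  0.069 ]
5 7 [ 0.524  -0
[... 487 characters left out ...]
  0.0786] ((0.6251171231269836, -0.14621393382549286), (0.05481463298201561, 0.04617617651820183), 0.6256994605064392)
walls -1 109 [ 0.6217 -0.2284  0.0786] ((0.6239240765571594, -0.22792479395866394), (0.047401830554008484, 0.04634188488125801), 89.9555892944336)
module 242 [0.4947 0.2216 0.0466] ((0.48488083481788635, 0.22476309537887573), (0.06749805063009262, 0.09305019676685333), 0.4444568455219269)
tips 51
1 8 [ 0.5352 -0.1483  0.0616] [ 0.5366 -0.1496  0.067 ]
2 11 [ 0.5345 -0.1689  0.061 ] [ 0.5332 -0.1683  0.0658]
3 11 [ 0.5358 -0.1887  0.062 ] [ 0.5373 -0.1908  0.0672]
4 11 [ 0.5264 -0.2088  0.0612] [ 0.5262 -0.2079  0.0666]
5 10 [ 0.5263 -0.2286  0.0623] [ 0.5233 -0.229   0.0662]
```

```bash
python3 - <<'E'
from h import *
from scipy.spatial.transform import Rotation as Ro
t=np.load('top0.npz'); im,_=arm.get_image('top')
C=cloud('top',t['d'])
r=arm.masks_of('top','module')[0]; print(r['conf'],r['rect'])
q=C[r['pixels']]; q=q[(q[:,2]>.045)&(q[:,2]<.058)]
print(len(q),q.mean(0),cv2.minAreaRect(q[:,:2].astype(np.float32)))
# tote via walls: mask
r=arm.masks_of('top','tote')[0]; q=C[r['pixels']]; q=q[abs(q[:,2]-.06)<.003]; print(len(q),cv2.minAreaRect(q[:,:2].astype(np.float32)))
# tool
o=arm.observe(); print(Ro.from_rotvec(o['ee_rot']).as_matrix().round(3),o['position'])
a=cv2.resize(t['im'][165:270,130:235],None,fx=5,fy=5)
E
```

```text
0.96 [179.2, 236.6, 23.7, 30.0]
355 [0.47858846 0.2307502  0.05183282] ((0.4792112708091736, 0.23093241453170776), (0.029184745624661446, 0.06073998659849167), 87.30280303955078)
935 ((0.5162900686264038, 0.22729620337486267), (0.1676265299320221, 0.16590183973312378), 84.6927719116211)
[[-0.91   0.415  0.   ]
 [ 0.415  0.91   0.   ]
 [-0.     0.    -1.   ]] [0.25933809 0.56869434 0.22675478]
```

```bash
python3 - <<'E'
from h import *
P={k:ray('top',*uv,.06) for k,uv in dict(tl=(149,178),bl=(136.6,251),tr=(223,185),br=(213,258.4)).items()}
for k in P: print(k,P[k].round(4))
for a,b in(('tl','bl'),('tr','br'),('tl','tr'),('bl','br')):
    d=P[a]-P[b]; print(a,b,np.linalg.norm(d).round(4),np.degrees(np.arctan2(d[1],d[0])).round(1))
print('mean',np.mean(list(P.values()),0))
Q={k:ray('top',130+u/5,165+v/5,.051) for k,(u,v) in dict(tl=(218,283),tr=(277,287),bl=(202,410),br=(262,418)).items()}
for k in Q: print(k,Q[k].round(4))
for a,b in(('tl','bl'),('tr','br'),('tl','tr'),('bl','br')):
    d=Q[a]-Q[b]; print(a,b,np.linalg.norm(d).round(4),np.degrees(np.arctan2(d[1],d[0])).round(1))
print('mean',np.mean(list(Q.values()),0))
C=cloud('top',np.load('top0.npz')['d'])
r=arm.masks_of('top','module')[0]; q=C[r['pixels']]; q=q[(q[:,2]>.047)][:,:2]; 
w,v=np.linalg.eigh(np.cov(q.T)); print(np.degrees(np.arctan2(v[1,1],v[0,1])),q.mean(0),np.sqrt(12*w))
E
```

```text
tl [0.6037 0.2989 0.06  ]
bl [0.4411 0.315  0.06  ]
tr [0.5893 0.1339 0.06  ]
br [0.4264 0.1491 0.06  ]
tl bl 0.1634 -5.7
tr br 0.1636 -5.3
tl tr 0.1656 85.0
bl br 0.1665 84.9
mean [0.51508986 0.22425108 0.06      ]
tl [0.5074 0.2413 0.051 ]
tr [0.5058 0.2151 0.051 ]
bl [0.4511 0.245  0.051 ]
br [0.4478 0.2186 0.051 ]
tl bl 0.0564 -3.9
tr br 0.0581 -3.4
tl tr 0.0262 86.6
bl br 0.0266 82.9
mean [0.47805876 0.23002161 0.051     ]
55.36163365457591 [0.47818576 0.22917359] [0.05558428 0.08904476]
```

```bash
cat >> h.py <<'E'
from scipy.spatial.transform import Rotation as Ro
def st():
    o=arm.observe(); R=Ro.from_rotvec(o['ee_rot']).as_matrix()
    print('t %.2f pos %s yaw_y %.2f tilt %.2f F %s w %.1fmm'%(o['clock'],np.round(o['position'],4),np.degrees(np.arctan2(R[1,1],R[0,1])),np.degrees(np.arccos(-R[2,2])),np.round(o['force'],2),o['width']*91.8)); return o,R
def goto(x,y,z,yaw):
    "turn first (deg, tool z), then shift in the turned, vertical tool frame (mm)"
    o,R=st(); y0=np.degrees(np.arctan2(R[1,1],R[0,1])); 
    a=np.radians(yaw); ty=np.array([np.cos(a),np.sin(a),0]); tx=np.cross(ty,[0,0,-1])
    d=np.array([x,y,z])-o['position']
    print('turn',round((y0-yaw+180)%360-180,2),'shift mm',np.round([1e3*d@tx,1e3*d@ty,-1e3*d[2]],1))
E
python3 -m pendant '[[[0,0,0],[0,0,-10],0.06],[[0,0,0],[0,0,-10],0.06],[[-0.030,-0.040,0.005],[0,0,0],0.06],[[-0.030,-0.040,0.005],[0,0,0],0.06],[[-0.030,-0.040,0.005],[0,0,0],0.06],[[-0.030,-0.040,0.005],[0,0,0],0.06],[[-0.030,-0.040,0.005],[0,0,0],0.06],[[-0.030,-0.040,0.005],[0,0,0],0.06],[[-0.030,-0.040,0.005],[0,0,0],0.06],[[-0.030,-0.040,0.005],[0,0,0],0.06]]' 30
python3 - <<'E'
from h import *
goto(.479,.2305,.12,85.5)
E
```

```text
clock: 2.15
position: [0.4742, 0.2295, 0.1869]
ee_rot: [0.124, 3.139, 0.001]
force: [-0.4, 0.5, 0.6]
width: 0.652
t 2.15 pos [0.4742 0.2295 0.1869] yaw_y 85.49 tilt 0.04 F [-0.41  0.48  0.57] w 59.8mm
turn -0.01 shift mm [-4.7  1.4 66.9]
```

```bash
python3 -m pendant '[[[-0.005,0.001,0.040],[0,0,0],0.06],[[0,0,0.040],[0,0,0],0.06],[[0,0,0],[0,0,0],0.06]]'
python3 - <<'E'
from h import *
goto(.479,.2305,.015,85.5)
im,d=arm.get_image('scene'); a=cv2.resize(im[110:230,360:500],None,fx=5,fy=5,interpolation=cv2.INTER_CUBIC); cv2.imwrite('pics/s1.png',a[:,:,::-1])
im,d=arm.get_image('top'); a=cv2.resize(im[150:280,120:260],None,fx=4,fy=4,interpolation=cv2.INTER_CUBIC); cv2.imwrite('pics/t1.png',a[:,:,::-1])
E
```

```text
clock: 2.52
position: [0.4767, 0.2302, 0.1046]
ee_rot: [-0.124, -3.135, 0.005]
force: [-0.3, 0.2, 1.1]
width: 0.655
t 2.52 pos [0.4767 0.2302 0.1046] yaw_y 85.47 tilt 0.31 F [-0.33  0.24  1.14] w 60.1mm
turn -0.03 shift mm [-2.3  0.4 89.6]
```

View pics/s1.png

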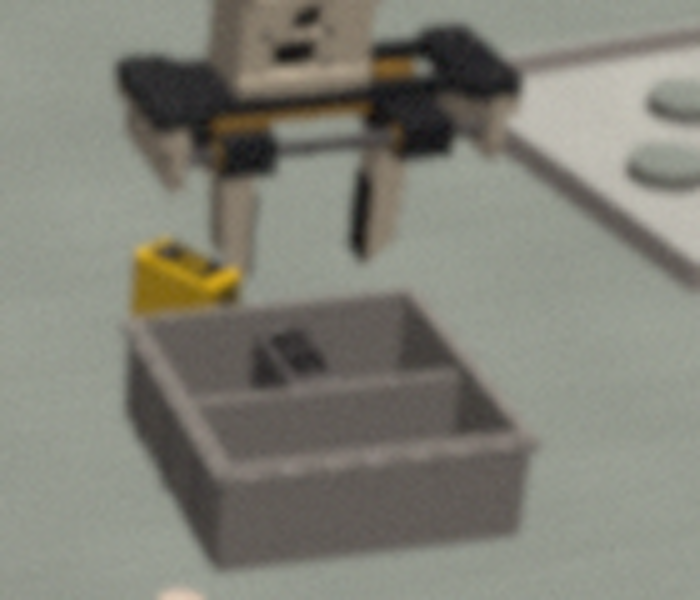

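View pics/t1.png

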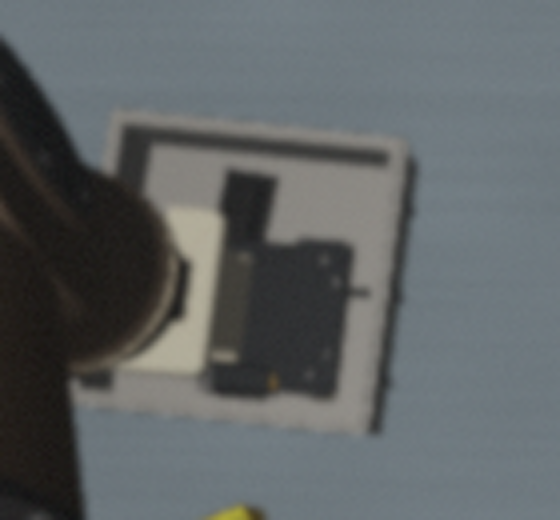

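```bash
python3 -m pendant '[[[-0.001,0,0.030],[0,0,0],0.06],[[0,0,0.025],[0,0,0],0.06],[[0,0,0.015],[0,0,0],0.06],[[0,0,0.008],[0,0,0],0.06],[[0,0,0.008],[0,0,0],0.06],[[0,0,0],[0,0,0],0.06],[[0,0,0],[0,0,0],0.06]]' 30
python3 - <<'E'
from h import *
goto(.479,.2305,.016,85.5)
E
```

```text
clock: 3.5
position: [0.4797, 0.2314, 0.0211]
ee_rot: [0.124, 3.139, 0.001]
force: [-0.4, -0.7, 1.2]
width: 0.652
t 3.50 pos [0.4797 0.2314 0.0211] yaw_y 85.48 tilt 0.04 F [-0.42 -0.71  1.19] w 59.9mm
turn -0.02 shift mm [ 0.6 -1.   5.1]
```

```bash
python3 -m pendant '[[[0,-0.001,0.005],[0,0,0],0.06],[[0,0,0],[0,0,0],0.04],[[0,0,0],[0,0,0],0.02],[[0,0,0],[0,0,0],0.02],[[0,0,0],[0,0,0],0.02],[[0,0,0],[0,0,0],0.02]]' 30
python3 - <<'E'
from h import *
goto(.479,.2305,.016,85.5)
E
```

```text
clock: 4.25
position: [0.4794, 0.2305, 0.0158]
ee_rot: [0.124, 3.139, 0.0]
force: [0.2, 0.5, 0.8]
width: 0.305
t 4.25 pos [0.4794 0.2305 0.0158] yaw_y 85.49 tilt 0.02 F [0.18 0.54 0.75] w 28.0mm
turn -0.01 shift mm [ 0.4  0.  -0.2]
```

```bash
python3 -m pendant '[[[0,0,-0.010],[0,0,0],0.02],[[0,0,-0.025],[0,0,0],0.02],[[0,0,-0.035],[0,0,0],0.02],[[0,0,-0.035],[0,0,0],0.02],[[0,0,0],[0,0,-5.7],0.02],[[0,0,0],[0,0,0],0.02]]'
python3 - <<'E'
from h import *
goto(.50,.03,.013,91.2); print(arm.observe()['joints'].round(3))
E
```

```text
clock: 5.0
position: [0.4794, 0.2302, 0.1215]
ee_rot: [-0.031, 3.141, 0.001]
force: [0.5, -1.1, -2.5]
width: 0.301
t 5.00 pos [0.4794 0.2302 0.1215] yaw_y 91.15 tilt 0.04 F [ 0.52 -1.06 -2.49] w 27.7mm
turn -0.05 shift mm [ -16.4 -200.6  108.5]
[-0.575  0.401  0.035  1.928 -0.019  0.812  1.062]
```

```bash
python3 -m pendant '[[[0,-0.030,0],[0,0,0],0.02],[[-0.004,-0.045,0],[0,0,0],0.02],[[-0.004,-0.045,0],[0,0,0],0.02],[[-0.004,-0.045,0.020],[0,0,0],0.02],[[-0.004,-0.035,0.030],[0,0,0],0.02],[[0,0,0.025],[0,0,0],0.02],[[0,0,0.015],[0,0,0],0.02],[[0,0,0],[0,0,0],0.02],[[0,0,0],[0,0,0],0.02]]'
python3 - <<'E'
from h import *
goto(.50,.03,.012,91.2); print(arm.observe()['joints'].round(3))
E
```

```text
clock: 6.12
position: [0.4999, 0.0313, 0.0314]
ee_rot: [-0.033, 3.141, 0.0]
force: [-0.3, -0.3, -0.9]
width: 0.304
t 6.12 pos [0.4999 0.0313 0.0314] yaw_y 91.21 tilt 0.05 F [-0.28 -0.33 -0.94] w 27.9mm
turn 0.01 shift mm [-0.  -1.3 19.4]
[-0.213  0.499  0.059  2.076 -0.053  0.567  1.475]
```

```bash
python3 -m pendant '[[[0,-0.001,0.010],[0,0,0],0.02],[[0,0,0.006],[0,0,0],0.02],[[0,0,0.003],[0,0,0],0.02],[[0,0,0.001],[0,0,0],0.02],[[0,0,0.001],[0,0,0],0.02],[[0,0,0],[0,0,0],0.02]]'
python3 - <<'E'
from h import *
goto(.50,.03,.011,91.2)
im,d=arm.get_image('scene'); a=cv2.resize(im[130:250,230:390],None,fx=4,fy=4,interpolation=cv2.INTER_CUBIC); cv2.imwrite('pics/s2.png',a[:,:,::-1])
E
```

```text
clock: 6.88
position: [0.4992, 0.0297, 0.0108]
ee_rot: [0.032, -3.141, -0.0]
force: [-5.4, -0.1, 16.3]
width: 0.306
t 6.88 pos [0.4992 0.0297 0.0108] yaw_y 91.18 tilt 0.01 F [-5.4  -0.07 16.3 ] w 28.1mm
turn -0.02 shift mm [-0.8  0.3 -0.2]
```

View pics/s2.png

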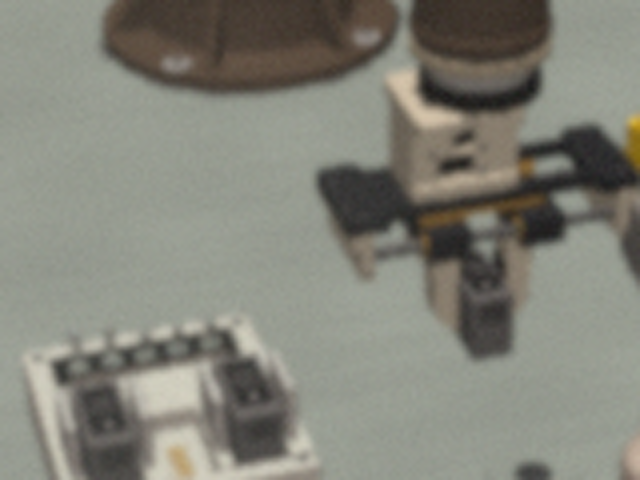

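```bash
python3 -m pendant '[[[0,0,-0.0005],[0,0,0],0.02],[[0,0,0],[0,0,0],0.04],[[0,0,0],[0,0,0],0.06],[[0,0,0],[0,0,0],0.06],[[0,0,-0.020],[0,0,0],0.06],[[0,0,-0.025],[0,0,0],0.08],[[0,0,-0.020],[0,0,0],0.09],[[0,0,0],[0,0,10],0.09]]'
python3 -m pendant '[[[0,0,0],[0,0,10],0.09],[[0,0,0],[0,0,10],0.09],[[0,0,0],[0,0,10],0.09],[[0,0,0],[0,0,10],0.09],[[0,0,0],[0,0,10],0.09],[[0,0,0],[0,0,10],0.09],[[0,0,0],[0,0,10],0.09],[[0,0,0],[0,0,10],0.09],[[0,0,0],[0,0,0],0.09]]'
python3 - <<'E'
from h import *
goto(.50,.0295,.07,1.2); print(arm.observe()['joints'].round(3))
im,d=arm.get_image('scene'); a=cv2.resize(im[130:250,230:390],None,fx=4,fy=4,interpolation=cv2.INTER_CUBIC); cv2.imwrite('pics/s3.png',a[:,:,::-1])
E
```

```text
clock: 7.92
position: [0.5006, 0.0297, 0.0767]
ee_rot: [0.247, 3.129, 0.002]
force: [-0.3, 0.2, 0.1]
width: 0.928
clock: 9.05
position: [0.4994, 0.0298, 0.0751]
ee_rot: [2.197, 2.246, -0.001]
force: [-0.6, 0.4, -1.3]
width: 0.981
t 9.05 pos [0.4994 0.0298 0.0751] yaw_y 1.26 tilt 0.03 F [-0.63  0.4  -1.26] w 90.1mm
turn 0.06 shift mm [-0.3  0.6  5.1]
[-0.542  0.46   0.504  2.072 -0.342  0.69   0.206]
```

View pics/s3.png

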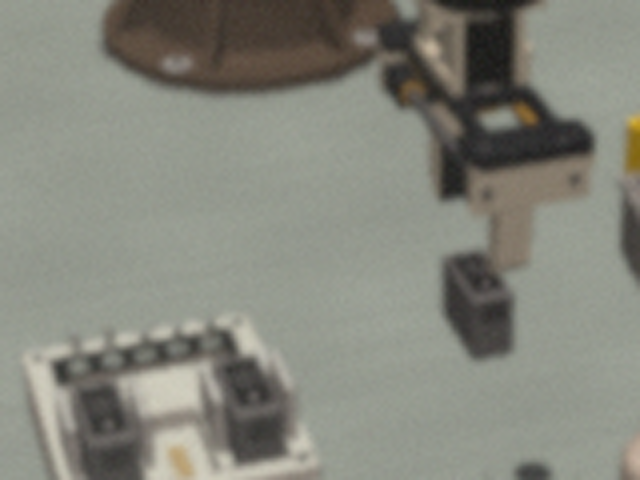

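```bash
python3 -m pendant '[[[0,0,0.025],[0,0,0],0.09],[[0,0,0.020],[0,0,0],0.09],[[0,0,0.010],[0,0,0],0.09],[[0,0,0],[0,0,0],0.075],[[0,0,0],[0,0,0],0.055],[[0,0,0],[0,0,0],0.05],[[0,0,0],[0,0,0],0.05],[[0,0,0],[0,0,0],0.05]]' 30
python3 - <<'E'
from h import *
goto(.50,.0297,.020,1.2)
E
```

```text
clock: 10.1
position: [0.5, 0.0298, 0.0208]
ee_rot: [2.198, 2.244, 0.002]
force: [0.0, 0.7, 6.1]
width: 0.652
t 10.10 pos [0.5    0.0298 0.0208] yaw_y 1.20 tilt 0.06 F [0.   0.72 6.07] w 59.8mm
turn -0.0 shift mm [-0.1  0.   0.8]
```

```bash
python3 -m pendant '[[[0,0,-0.010],[0,0,0],0.05],[[0,0,-0.030],[0,0,0],0.05],[[0,0,-0.045],[0,0,0],0.05],[[0,0,-0.045],[0,0,0],0.05],[[0,0,0],[0,0,0],0.05]]'
python3 - <<'E'
from h import *
goto(.6175,-.1883,.150,1.2)
E
```

```text
clock: 10.72
position: [0.5015, 0.0298, 0.1535]
ee_rot: [2.196, 2.242, 0.008]
force: [0.3, 0.3, -2.5]
width: 0.651
t 10.72 pos [0.5015 0.0298 0.1535] yaw_y 1.18 tilt 0.35 F [ 0.35  0.3  -2.53] w 59.7mm
turn -0.02 shift mm [-220.5  111.5    3.5]
```

```bash
python3 -m pendant '[[[-0.025,0.012,0],[0,0,0],0.05],[[-0.040,0.020,0],[0,0,0],0.05],[[-0.040,0.020,0],[0,0,0],0.05],[[-0.040,0.020,0],[0,0,0],0.05],[[-0.040,0.020,0],[0,0,0],0.05],[[-0.035,0.020,0],[0,0,0],0.05],[[0,0,0],[0,0,0],0.05],[[0,0,0],[0,0,0],0.05]]'
python3 - <<'E'
from h import *
goto(.6175,-.1883,.110,1.2); print(arm.observe()['joints'].round(3))
im,d=arm.get_image('scene'); np.savez('scene4.npz',im=im,d=d); a=cv2.resize(im[130:290,210:350],None,fx=4,fy=4,interpolation=cv2.INTER_CUBIC); cv2.imwrite('pics/s4.png',a[:,:,::-1])
im,d=arm.get_image('top'); np.savez('top4.npz',im=im,d=d); a=cv2.resize(im[130:250,300:440],None,fx=4,fy=4,interpolation=cv2.INTER_CUBIC); cv2.imwrite('pics/t4.png',a[:,:,::-1])
E
```

```text
clock: 11.72
position: [0.6151, -0.1873, 0.149]
ee_rot: [-2.197, -2.242, 0.001]
force: [-0.2, -0.3, -2.0]
width: 0.654
t 11.72 pos [ 0.6151 -0.1873  0.149 ] yaw_y 1.17 tilt 0.14 F [-0.21 -0.33 -1.97] w 60.0mm
turn -0.03 shift mm [-1.   2.4 39. ]
[-0.154  0.578  0.567  1.649 -0.352  1.021  0.547]
```

View pics/s4.png

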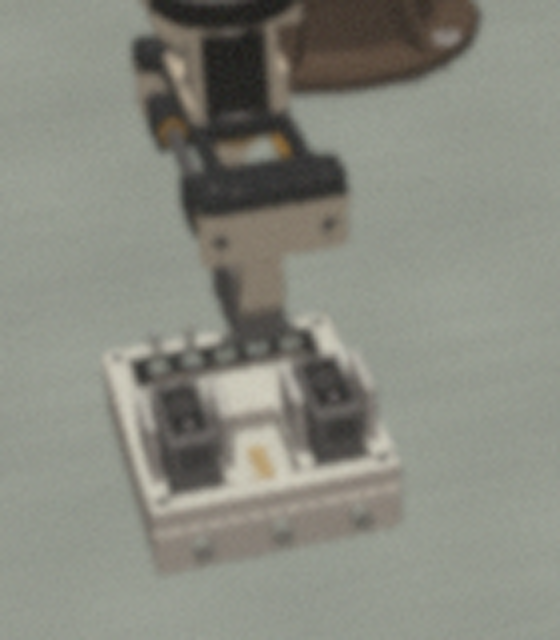

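View pics/t4.png

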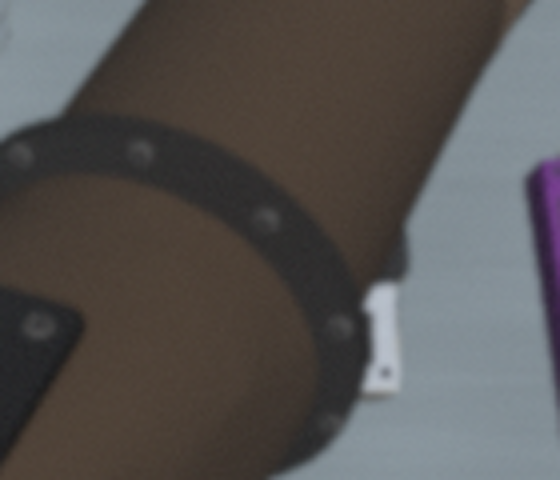

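```bash
python3 - <<'E'
from h import *
s=np.load('scene4.npz'); X=cloud('scene',s['d'])
R=X.reshape(-1,3)
m=(abs(R[:,1]+.187)<.06)&(R[:,0]>.58)&(R[:,0]<.75)
for lo in np.arange(.09,.24,.01):
    q=R[m&(R[:,2]>lo)&(R[:,2]<lo+.01)]
    if len(q)<4: continue
    f=q[q[:,0]>np.percentile(q[:,0],95)-.008]
    print(lo.round(2),len(q),'xmax',q[:,0].max().round(4),'front y',f[:,1].min().round(4),f[:,1].max().round(4),'mid',((f[:,1].min()+f[:,1].max())/2).round(4),len(f))
E
```

```text
0.12 18 xmax 0.6466 front y -0.1984 -0.172 mid -0.1852 14
0.13 67 xmax 0.6488 front y -0.1996 -0.172 mid -0.1858 52
0.14 45 xmax 0.6514 front y -0.1994 -0.1737 mid -0.1865 33
0.15 40 xmax 0.6609 front y -0.1963 -0.1757 mid -0.186 18
0.16 56 xmax 0.6648 front y -0.1964 -0.1736 mid -0.185 41
0.17 55 xmax 0.6664 front y -0.1965 -0.1754 mid -0.186 45
0.18 39 xmax 0.6689 front y -0.1964 -0.175 mid -0.1857 39
0.2 21 xmax 0.5866 front y -0.189 -0.1759 mid -0.1824 21
0.21 127 xmax 0.7067 front y -0.2209 -0.1492 mid -0.185 107
0.22 223 xmax 0.7058 front y -0.2213 -0.1491 mid -0.1852 166
0.23 196 xmax 0.7103 front y -0.2209 -0.1479 mid -0.1844 100
```

```bash
python3 - <<'E'
from h import *
for f in('scene4.npz','scene0.npz'):
    s=np.load(f); R=cloud('scene',s['d']).reshape(-1,3)
    for nm,y,z0,z1 in(('L',-.1465,.050,.068),('R',-.228,.050,.068),('held',-.1858,.130,.146)):
        q=R[(abs(R[:,1]-y)<.010)&(R[:,2]>z0)&(R[:,2]<z1)&(R[:,0]>.62)&(R[:,0]<.67)]
        if len(q): print(f,nm,len(q),np.percentile(q[:,0],[10,50,90]).round(4))
    q=R[(abs(R[:,1]+.188)<.05)&(R[:,2]>.01)&(R[:,2]<.035)&(R[:,0]>.63)&(R[:,0]<.7)]
    print('dock far face',len(q),np.percentile(q[:,0],[10,50,90]).round(4), np.polyfit(q[:,1]+.188,q[:,0],1).round(4))
    q=R[(abs(R[:,1]+.188)<.008)&(R[:,2]>.015)&(R[:,2]<.04)&(R[:,0]>.55)&(R[:,0]<.66)]
    print('pocket floor',len(q),np.percentile(q[:,0],[0,100]).round(4))
E
```

```text
scene4.npz L 55 [0.6464 0.6485 0.6503]
scene4.npz R 67 [0.6471 0.6498 0.652 ]
scene4.npz held 54 [0.6432 0.6456 0.6474]
dock far face 458 [0.6612 0.664  0.6724] [-0.03    0.6641]
pocket floor 112 [0.5841 0.6346]
scene0.npz L 55 [0.6461 0.648  0.6506]
scene0.npz R 61 [0.6474 0.6499 0.6516]
dock far face 445 [0.661  0.6643 0.6723] [-0.0269  0.6643]
pocket floor 118 [0.5823 0.6595]
```

```bash
python3 - <<'E'
from h import *
goto(.6181,-.1882,.110,1.2)
E
python3 -m pendant '[[[-0.001,0.003,0.020],[0,0,0],0.05],[[0,0,0.020],[0,0,0],0.05],[[0,0,0],[0,0,0],0.05],[[0,0,0],[0,0,0],0.05]]'
python3 - <<'E'
from h import *
goto(.6181,-.1882,.0508,1.2)
E
```

```text
t 11.82 pos [ 0.6155 -0.1864  0.1496] yaw_y 1.26 tilt 0.10 F [ 0.28  0.48 -1.48] w 59.6mm
turn 0.06 shift mm [-1.8  2.6 39.6]
clock: 12.32
position: [0.6189, -0.189, 0.11]
ee_rot: [-2.198, -2.244, 0.001]
force: [1.3, 0.9, -0.9]
width: 0.651
t 12.32 pos [ 0.6189 -0.189   0.11  ] yaw_y 1.17 tilt 0.03 F [ 1.3   0.87 -0.91] w 59.8mm
turn -0.03 shift mm [ 0.9 -0.8 59.2]
```

```bash
python3 -m pendant '[[[0.0005,-0.0005,0.006],[0,0,0],0.05],[[0,0,0.008],[0,0,0],0.05],[[0,0,0.008],[0,0,0],0.05],[[0,0,0.008],[0,0,0],0.05],[[0,0,0.007],[0,0,0],0.05],[[0,0,0],[0,0,0],0.05]]'
python3 - <<'E'
from h import *
goto(.6181,-.1882,.0508,1.2)
im,d=arm.get_image('scene'); np.savez('scene5.npz',im=im,d=d); a=cv2.resize(im[180:280,220:330],None,fx=6,fy=6,interpolation=cv2.INTER_CUBIC); cv2.imwrite('pics/s5.png',a[:,:,::-1])
R=cloud('scene',d).reshape(-1,3)
for nm,y,z0,z1 in(('L',-.1465,.050,.068),('R',-.228,.050,.068),('held',-.187,.053,.068)):
        q=R[(abs(R[:,1]-y)<.010)&(R[:,2]>z0)&(R[:,2]<z1)&(R[:,0]>.62)&(R[:,0]<.67)]
        if len(q): print(nm,len(q),np.percentile(q[:,0],[10,50,90]).round(4))
E
```

```text
clock: 13.08
position: [0.6181, -0.1883, 0.0725]
ee_rot: [-2.198, -2.244, 0.001]
force: [-0.2, -0.0, -1.3]
width: 0.651
t 13.07 pos [ 0.6181 -0.1883  0.0725] yaw_y 1.18 tilt 0.07 F [-0.21 -0.03 -1.31] w 59.8mm
turn -0.02 shift mm [ 0.1 -0.  21.7]
L 59 [0.646  0.6482 0.6508]
R 59 [0.648  0.6497 0.6519]
held 51 [0.646  0.6486 0.6508]
```

View pics/s5.png

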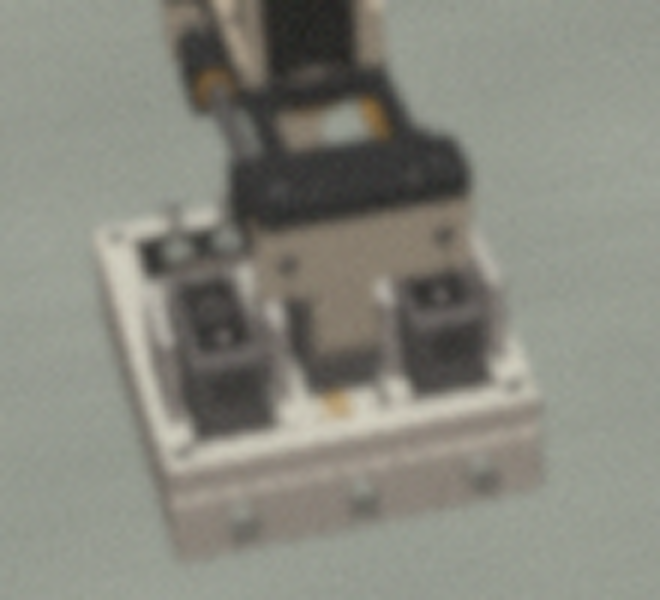

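```bash
python3 -m pendant '[[[0,0,0.005],[0,0,0],0.05],[[0,0,0.005],[0,0,0],0.05],[[0,0,0.003],[0,0,0],0.05],[[0,0,0],[0,0,0],0.05]]'
python3 -m pendant '[[[0,0,0.003],[0,0,0],0.05],[[0,0,0.003],[0,0,0],0.05],[[0,0,0.001],[0,0,0],0.05],[[0,0,0],[0,0,0],0.05]]'
python3 - <<'E'
from h import *
goto(.6181,-.1882,.0508,1.2)
E
```

```text
clock: 13.62
position: [0.6184, -0.1883, 0.0599]
ee_rot: [-2.198, -2.244, 0.0]
force: [0.5, 0.2, -1.3]
width: 0.654
clock: 14.12
position: [0.6185, -0.1884, 0.0532]
ee_rot: [-2.198, -2.244, 0.0]
force: [0.3, -0.0, -1.2]
width: 0.656
t 14.12 pos [ 0.6185 -0.1884  0.0532] yaw_y 1.18 tilt 0.01 F [ 0.25 -0.   -1.22] w 60.2mm
turn -0.02 shift mm [ 0.2 -0.4  2.4]
```

In the pocket (below deck) without contact; last 2–3 mm.

```bash
python3 -m pendant '[[[0,0,0.001],[0,0,0],0.05],[[0,0,0.001],[0,0,0],0.05],[[0,0,0],[0,0,0],0.05],[[0,0,0],[0,0,0],0.05]]'
python3 -m pendant '[[[0,0,0.0005],[0,0,0],0.05],[[0,0,0.0005],[0,0,0],0.05],[[0,0,0],[0,0,0],0.05]]'
```

```text
clock: 14.62
position: [0.6186, -0.1884, 0.0513]
ee_rot: [2.198, 2.244, 0.0]
force: [0.0, 0.7, -0.4]
width: 0.65
clock: 15.0
position: [0.6186, -0.1885, 0.0509]
ee_rot: [2.198, 2.244, 0.001]
force: [-2.9, 0.7, 5.9]
width: 0.652
```

```bash
python3 -m pendant '[[[0,0,0],[0,0,0],0.065],[[0,0,0],[0,0,0],0.075],[[0,0,0],[0,0,0],0.075],[[0,0,0],[0,0,0],0.075],[[0,0,-0.010],[0,0,0],0.075],[[0,0,-0.030],[0,0,0],0.075],[[0,0,-0.040],[0,0,0],0.075],[[0,0,-0.020],[0,0,0],0.075],[[0,0,0],[0,0,0],0.0]]'
python3 - <<'E'
from h import *
st()
im,d=arm.get_image('scene'); np.savez('scene6.npz',im=im,d=d); a=cv2.resize(im[180:280,220:330],None,fx=6,fy=6,interpolation=cv2.INTER_CUBIC); cv2.imwrite('pics/s6.png',a[:,:,::-1])
R=cloud('scene',d).reshape(-1,3)
for nm,y in(('L',-.1465),('R',-.228),('mine',-.187)):
        b=R[(abs(R[:,1]-y)<.010)&(R[:,0]>.59)&(R[:,0]<.67)]
        q=b[(b[:,2]>.05)&(b[:,2]<.068)]; t=b[(b[:,2]>.07)&(b[:,2]<.085)]
        print(nm,len(q),np.percentile(q[:,0],[10,50,90]).round(4),len(t),np.median(t[:,2]) if len(t) else 0)
goto(.528,-.189,.1,1.2)
E
```

```text
clock: 16.12
position: [0.6197, -0.1889, 0.1526]
ee_rot: [2.196, 2.242, 0.003]
force: [0.4, -0.1, -0.2]
width: 0.746
t 16.12 pos [ 0.6197 -0.1889  0.1526] yaw_y 1.18 tilt 0.22 F [ 0.37 -0.1  -0.18] w 68.5mm
L 55 [0.6459 0.6474 0.6495] 150 0.075073585800365
R 60 [0.6478 0.6496 0.6514] 151 0.07497294928186361
mine 59 [0.6474 0.6492 0.6512] 149 0.07450686927272286
t 16.18 pos [ 0.6189 -0.1885  0.1511] yaw_y 1.19 tilt 0.09 F [ 0.44 -0.11 -0.69] w 65.2mm
turn -0.01 shift mm [  1.4 -90.9  51.1]
```

View pics/s6.png

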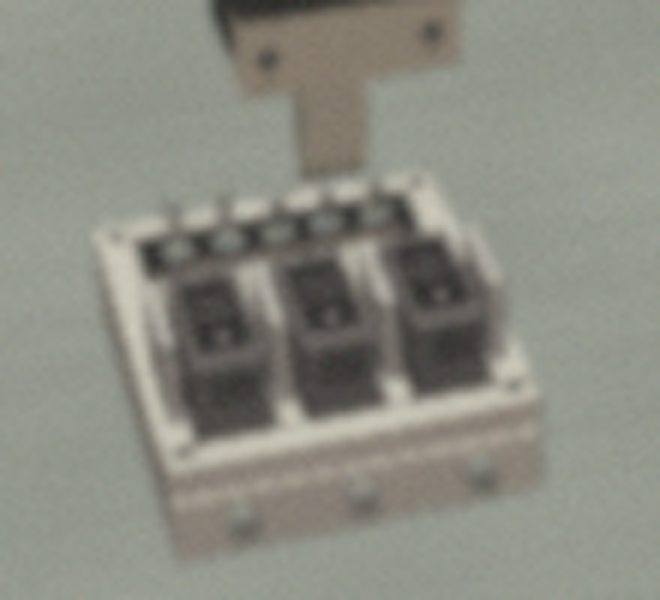

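```bash
python3 -m pendant '[[[0,-0.030,0],[0,0,0],0.03],[[0.009,-0.030,0.010],[0,0,0],0.03],[[0.010,-0.028,0.020],[0,0,0],0.03],[[0,0,0.025],[0,0,0],0.03],[[0,0,0],[0,0,0],0.03],[[0,0,0],[0,0,0],0.03]]'
python3 - <<'E'
from h import *
goto(.531,-.170,.057,1.2); print(arm.observe()['joints'].round(3))
E
```

```text
clock: 16.92
position: [0.5305, -0.1715, 0.0955]
ee_rot: [2.198, 2.244, -0.0]
force: [0.4, -0.3, 0.6]
width: 0.327
t 16.93 pos [ 0.5305 -0.1715  0.0955] yaw_y 1.18 tilt 0.02 F [ 0.4  -0.32  0.57] w 30.1mm
turn -0.02 shift mm [ 1.5  0.5 38.5]
[-0.174  0.514  0.549  1.92  -0.363  0.806  0.594]
```

```bash
python3 -m pendant '[[[0.0015,0.0005,0.015],[0,0,0],0.03],[[0,0,0.015],[0,0,0],0.03],[[0,0,0.006],[0,0,0],0.03],[[0,0,0],[0,0,0],0.03]]'
python3 - <<'E'
from h import *
goto(.511,-.170,.057,1.2)
im,d=arm.get_image('scene'); a=cv2.resize(im[180:280,220:330],None,fx=6,fy=6,interpolation=cv2.INTER_CUBIC); cv2.imwrite('pics/s7.png',a[:,:,::-1])
E
```

```text
clock: 17.42
position: [0.5302, -0.1697, 0.0585]
ee_rot: [-2.198, -2.243, 0.001]
force: [0.7, 0.2, 0.3]
width: 0.324
t 17.43 pos [ 0.5302 -0.1697  0.0585] yaw_y 1.17 tilt 0.07 F [0.67 0.22 0.26] w 29.8mm
turn -0.03 shift mm [  0.1 -19.2   1.5]
```

View pics/s7.png

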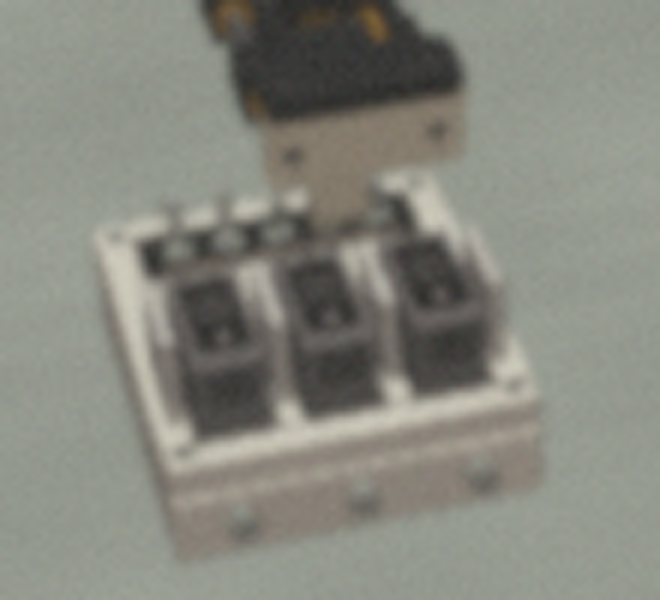

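The finger covers only switch 2 (second from the right in this view, since the camera looks back at the robot). Next I push it towards the robot.

```bash
python3 -m pendant '[[[0,-0.006,0.001],[0,0,0],0.03],[[0,-0.005,0],[0,0,0],0.03],[[0,-0.004,0],[0,0,0],0.03],[[0,-0.004,0],[0,0,0],0.03],[[0,0,0],[0,0,0],0.03]]'
python3 -m pendant '[[[0,0.006,0],[0,0,0],0.03],[[0,0.002,-0.010],[0,0,0],0.03],[[0,0,-0.030],[0,0,0],0.03],[[0,0,0],[0,0,0],0.03]]'
python3 - <<'E'
from h import *
goto(.5255,-.210,.0975,1.2)
E
```

```text
clock: 18.1
position: [0.5119, -0.1701, 0.0585]
ee_rot: [2.198, 2.244, 0.001]
force: [1.9, -0.3, -0.2]
width: 0.328
clock: 18.6
position: [0.5209, -0.1706, 0.1003]
ee_rot: [2.197, 2.242, 0.003]
force: [-0.4, 0.5, 0.2]
width: 0.327
t 18.60 pos [ 0.5209 -0.1706  0.1003] yaw_y 1.18 tilt 0.18 F [-0.36  0.49  0.18] w 30.0mm
turn -0.02 shift mm [-39.5   3.8   2.8]
```

```bash
python3 -m pendant '[[[-0.020,0.004,0],[0,0,0],0.03],[[-0.020,0.001,0],[0,0,0],0.03],[[0,0,0],[0,0,0],0.03],[[0,0,0],[0,0,0],0.03]]'
python3 - <<'E'
from h import *
goto(.5255,-.210,.058,1.2)
E
```

```text
clock: 19.1
position: [0.5251, -0.209, 0.0978]
ee_rot: [-2.197, -2.244, 0.0]
force: [0.5, 0.0, 0.4]
width: 0.325
t 19.10 pos [ 0.5251 -0.209   0.0978] yaw_y 1.19 tilt 0.07 F [0.53 0.03 0.45] w 29.9mm
turn -0.01 shift mm [-1.1  0.4 39.8]
```

```bash
python3 -m pendant '[[[-0.001,0,0.016],[0,0,0],0.03],[[0,0,0.016],[0,0,0],0.03],[[0,0,0.007],[0,0,0],0.03],[[0,0,0],[0,0,0],0.03]]'
python3 -m pendant '[[[0,0.006,0],[0,0,0],0.03],[[0,0.006,0],[0,0,0],0.03],[[0,0.004,0],[0,0,0],0.03],[[0,0.004,0],[0,0,0],0.03],[[0,0,0],[0,0,0],0.03]]'
python3 -m pendant '[[[0,-0.006,0],[0,0,0],0.03],[[0,-0.002,-0.010],[0,0,0],0.03],[[0,0,-0.040],[0,0,0],0.03],[[0,0,-0.050],[0,0,0],0.03],[[0,0,-0.050],[0,0,0],0.03],[[0,0.030,-0.040],[0,0,0],0.03],[[0,0,0],[0,0,0],0.03]]'
```

```text
clock: 19.6
position: [0.5249, -0.2106, 0.0583]
ee_rot: [-2.197, -2.243, 0.001]
force: [0.4, -0.0, 0.1]
width: 0.323
clock: 20.23
position: [0.5454, -0.2105, 0.0591]
ee_rot: [-2.198, -2.244, 0.001]
force: [-1.6, 0.2, 1.5]
width: 0.326
clock: 21.1
position: [0.5707, -0.2102, 0.2531]
ee_rot: [2.192, 2.242, 0.006]
force: [-0.8, 0.2, -0.2]
width: 0.324
```

```bash
python3 -m pendant '[[[0.045,-0.015,0],[0,0,0],0.03],[[0.045,-0.015,0],[0,0,0],0.03],[[0.045,-0.015,0],[0,0,0],0.03],[[0.045,-0.015,0],[0,0,0],0.03],[[0.045,-0.015,0],[0,0,0],0.03],[[0.045,-0.015,0],[0,0,0],0.03],[[0.045,-0.015,0],[0,0,0],0.03],[[0,0,0],[0,0,0],0.03],[[0,0,0],[0,0,0],0.03]]'
python3 - <<'E'
from h import *
for n,(r0,r1,c0,c1) in dict(scene=(195,285,225,325),top=(140,240,325,410)).items():
    im,d=arm.get_image(n); np.savez(n+'8.npz',im=im,d=d); cv2.imwrite(f'pics/{n}8full.png',im[:,:,::-1])
    a=cv2.resize(im[r0:r1,c0:c1],None,fx=6,fy=6,interpolation=cv2.INTER_CUBIC); cv2.imwrite(f'pics/{n}8.png',a[:,:,::-1])
    X=cloud(n,d).reshape(-1,3); X0=cloud(n,np.load(n+'0.npz')['d']).reshape(-1,3)
    for i in range(5):
        out=[]
        for Y in(X0,X):
            q=Y[(Y[:,2]>.057)&(Y[:,2]<.08)&(abs(Y[:,0]-.5285)<.02)&(abs(Y[:,1]-(-.15-.02*i))<.008)]; out.append((len(q),q.mean(0).round(4) if len(q) else None))
        print(n,i+1,out)
    for nm,y in(('L',-.147),('mine',-.1883),('R',-.229)):
        q=X[(abs(X[:,1]-y)<.012)&(abs(X[:,0]-.6183)<.028)&(X[:,2]>.07)]; print(nm,len(q),q.mean(0).round(4),np.percentile(q[:,2],[10,50,90]).round(4))
st()
E
```

```text
clock: 22.22
position: [0.4556, 0.102, 0.2489]
ee_rot: [-2.199, -2.244, 0.001]
force: [-1.1, -0.4, -0.1]
width: 0.33
scene 1 [(7, array([ 0.5356, -0.1486,  0.0625])), (6, array([ 0.5355, -0.1483,  0.0632]))]
scene 2 [(9, array([ 0.535, -0.169,  0.062])), (11, array([ 0.5255, -0.1687,  0.0624]))]
scene 3 [(9, array([ 0.5364, -0.1885,  0.0634])), (11, array([ 0.5356, -0.1886,  0.0618]))]
scene 4 [(10, array([ 0.526 , -0.2087,  0.0618])), (8, array([ 0.5363, -0.2088,  0.0632]))]
scene 5 [(10, array([ 0.5263, -0.2286,  0.0623])), (10, array([ 0.5267, -0.2287,  0.0626]))]
L 152 [ 0.6214 -0.147   0.075 ] [0.0731 0.075  0.077 ]
mine 160 [ 0.6201 -0.1886  0.0749] [0.0728 0.0749 0.0766]
R 157 [ 0.6207 -0.2291  0.0751] [0.0729 0.0752 0.0768]
top 1 [(10, array([ 0.531 , -0.1498,  0.0662])), (10, array([ 0.5316, -0.1502,  0.0665]))]
top 2 [(11, array([ 0.5316, -0.17  ,  0.0652])), (8, array([ 0.5222, -0.17  ,  0.0664]))]
top 3 [(10, array([ 0.5321, -0.1899,  0.066 ])), (11, array([ 0.5319, -0.1899,  0.0648]))]
top 4 [(6, array([ 0.5234, -0.21  ,  0.0659])), (11, array([ 0.5319, -0.2098,  0.0645]))]
top 5 [(7, array([ 0.524 , -0.2295,  0.0656])), (6, array([ 0.5235, -0.2298,  0.0662]))]
L 265 [ 0.6176 -0.1475  0.0771] [0.0745 0.077  0.0798]
mine 269 [ 0.6179 -0.1879  0.0772] [0.0746 0.0772 0.0797]
R 267 [ 0.6176 -0.229   0.0773] [0.0746 0.0772 0.0799]
t 22.32 pos [0.456  0.1014 0.2491] yaw_y 1.06 tilt 0.02 F [-0.23 -0.25 -1.02] w 30.1mm
```

View pics/top8.png

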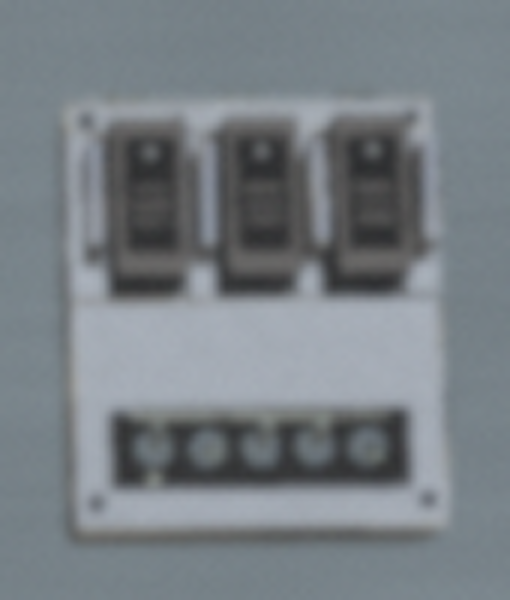

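View pics/scene8.png

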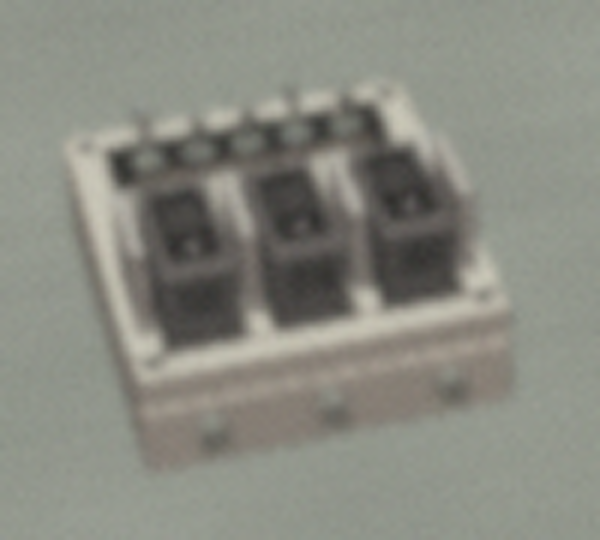

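View pics/scene8full.png

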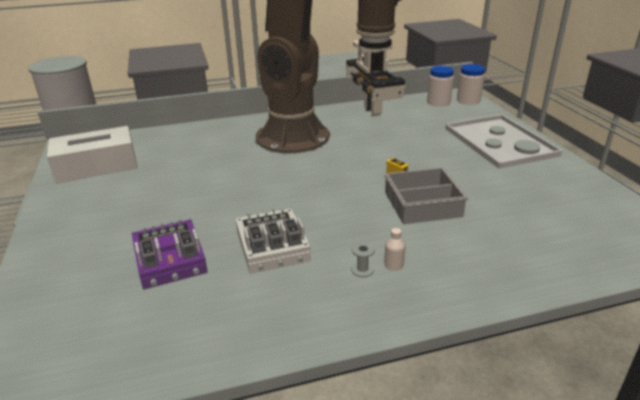

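All of it checks out: the switches read on, off, on, on, off. The module is level with its neighbours (top about 77 mm in the top view), and the bottle and spool haven't moved.

```bash
python3 - <<'E'
from h import *
print(arm.sign_off())
E
```

```text
the job is handed in; nothing more can be done
None
```

The spare module is seated in the middle bay and the switches are set to on, off, on, on, off. I handed the job in at about 22 s of the allowed 72 s.

- **Module:** I gripped it by its wide sides in the tote and set it upright on the bench. I then re-gripped it by its ends and lowered it into the bay. It touched down with about 6 N, and the gripper stood where a module on the bay floor should put it. Its top is at the same height as both neighbours, to within 0.5 mm in both cameras, and its far end lines up with theirs to within 2 mm.
- **Switches:** Switches 1, 3 and 5 were already right, so I only moved 2 (to off) and 4 (to on). Both cameras' depth readings showed all five levers in the required positions, and 1, 3 and 5 had not shifted.
- **Bystanders:** The bottle and spool are standing where they were in the last scene picture. I did not measure the blanking plug again at the end. The gripper stayed on the other side of the tote divider from it, and it was in place in the picture taken just before I picked up the module.
- **Camera disagreement:** The two cameras differed by 1–4 mm on absolute positions. I corrected for this by comparing the held module with its fixed neighbours. No final check failed.

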